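Change over the water filter

TASK

Change the water station over to its fresh filter without interrupting the water: the filter whose lever lies along its pipe is in service and spent, so first push the other filter's lever round to fully open (along its pipe, to the stop), and only then push the spent filter's lever fully shut (across its pipe, to the stop). Then relieve the spent filter's pressure: press the vent button on its top right down for a moment and let it come up. Only push, lightly and with the fingertips, and do not grip or lift anything; keep the bypass (the branch without a filter) shut, leave the fresh filter's vent alone and the things round the station where they stand.

Things in the scene. Friction and masses are not known exactly. Their poses are not given: they have to be found in the camera images.
- station: bench water-filter station, fixed: a low white chassis 270 x 480 x 24 mm with a supply pipe along its front, an outlet pipe along its rear (18 mm pipes, axes 120 mm above the desk) and three branches joining them; origin at the underside near its middle; x from front to rear, y along the pipes (to the robot's left), z up
- branch_used: branch now in service: lever valve, then a grey-headed filter with a clear bowl (head 61 mm across, its top 20 mm below the lever's middle); at the start its lever lies along the pipe (open); fixed; origin on the valve's stem axis, 138 mm below the lever's mid-height; x along the branch away from the robot's side, z up. The three branches stand side by side 135 mm apart in any order
- used_valve (a joint): quarter-turn lever valve of the spent filter's branch; angle in rad about the upright stem: 0 = shut (black lever straight across its pipe, pointing along the station's +y), 1.571 = fully open (lever along its pipe, pointing along the station's -x, towards the robot's side). It opens counterclockwise seen from above, has a stop at each end, stays where it is left, and needs about 3 N at the lever's end to move
- used_hub (a point): point on the stem axis of that valve, at mid-height of its lever (about 162 mm above the desk); does not move with the lever; its axes are those of the station
- used_lever_end (a point): end face of that lever, on its centre line at mid-height, 87 mm from the stem axis; moves with the lever. The lever is a level bar 12 mm wide and 12 mm high, with a black grip from 25 to 87 mm from the stem axis; there is free space under and above the grip apart from the 18 mm supply pipe (its top 33 mm below the lever's middle; the joint on it 29 mm below)
- used_vent (a joint): vent button on top of the spent filter: 0 = up, 0.004 m = right down; spring return, about 2 N to start and 5 N right down
- used_vent_top (a point): centre of the top face of that button (17 mm diameter, stands 8 mm above its collar when up); 85 mm along the station's +x from the valve's stem axis and 8 mm below the lever's mid-height when up
- branch_fresh: standby branch with the fresh filter, built just like the one in service; at the start its lever stands across the pipe (shut); fixed; origin on the valve's stem axis, 138 mm below the lever's mid-height; x along the branch away from the robot's side, z up. The three branches stand side by side 135 mm apart in any order
- fresh_valve (a joint): quarter-turn lever valve of the fresh filter's branch; angle in rad about the upright stem: 0 = shut (black lever straight across its pipe, pointing along the station's +y), 1.571 = fully open (lever along its pipe, pointing along the station's -x, towards the robot's side). It opens counterclockwise seen from above, has a stop at each end, stays where it is left, and needs about 3 N at the lever's end to move
- fresh_hub (a point): point on the stem axis of that valve, at mid-height of its lever (about 162 mm above the desk); does not move with the lever; its axes are those of the station
- fresh_lever_end (a point): end face of that lever, on its centre line at mid-height, 87 mm from the stem axis; moves with the lever. The lever is a level bar 12 mm wide and 12 mm high, with a black grip from 25 to 87 mm from the stem axis; there is free space under and above the grip apart from the 18 mm supply pipe (its top 33 mm below the lever's middle; the joint on it 29 mm below)
- fresh_vent (a joint): vent button on top of the fresh filter: 0 = up, 0.004 m = right down; spring return, about 2 N to start and 5 N right down
- fresh_vent_top (a point): centre of the top face of that button (17 mm diameter, stands 8 mm above its collar when up); 85 mm along the station's +x from the valve's stem axis and 8 mm below the lever's mid-height when up
- branch_bypass: bypass branch: lever valve and a plain pipe with no filter; its lever stands across the pipe (shut) and stays so; fixed; origin on the valve's stem axis, 138 mm below the lever's mid-height; x along the branch away from the robot's side, z up. The three branches stand side by side 135 mm apart in any order
- bypass_valve (a joint): quarter-turn lever valve of the bypass; angle in rad about the upright stem: 0 = shut (black lever straight across its pipe, pointing along the station's +y), 1.571 = fully open (lever along its pipe, pointing along the station's -x, towards the robot's side). It opens counterclockwise seen from above, has a stop at each end, stays where it is left, and needs about 3 N at the lever's end to move
- bypass_hub (a point): point on the stem axis of that valve, at mid-height of its lever (about 162 mm above the desk); does not move with the lever; its axes are those of the station
- bypass_lever_end (a point): end face of that lever, on its centre line at mid-height, 87 mm from the stem axis; moves with the lever. The lever is a level bar 12 mm wide and 12 mm high, with a black grip from 25 to 87 mm from the stem axis; there is free space under and above the grip apart from the 18 mm supply pipe (its top 33 mm below the lever's middle; the joint on it 29 mm below)
- beaker: loose white plastic beaker, 66 mm across, 73 mm high, origin at the centre of its underside; stands to the right of the station; not part of the job
- blood_rack: loose low rack of card tubes, 150 x 90 x 55 mm, origin at the centre of its underside; left of the station; not part of the job
- spray: loose white spray bottle, 37 mm across, 118 mm high, upright, origin at the centre of its underside; behind the left of the station; not part of the job
- marker: loose black marker pen, 132 x 13 x 14 mm, lying along the front of the station, origin at its underside's centre; not part of the job

How it is judged:
By the outcome, as a careful person would: the job done as asked, in the order asked, and still so for the second after the job is handed in, with the robot touching nothing.
It also fails if it takes over 56 s, if anything falls off the work surface, if the arm or the gripper's body presses on something with over 40 N, if the wrist force passes 120 N, or if a joint passes its speed limit or range.

ROBOT

A 7-joint arm with a two-finger parallel gripper is mounted at the origin on a cart in front of the work surface, level with it; the furniture and walls round the work are solid. World frame = base frame: x ahead of the robot, y to its left, z up, the work surface at z = 0. Lengths are in m, angles in rad, forces in N, time in s.
With the tool pointing down it reaches from about 0.425 to 0.925 m from the base axis. Payload 6.8 kg.
Tool frame: the origin (TCP) lies midway between the tips of the shut fingers; the grasp point (between the pads) lies 19 mm behind it; z points along the fingers, y is the line along which they close (so a half turn about z gives the same grasp; the last joint's range is limited). The gripper opens to 85 mm and grips with 20 to 120 N. Pads are 22 mm wide; open, the fingers measure 114 mm over their backs; the gripper's body (76 mm by 85 mm) begins 54 mm behind the grasp point. The pads swing forward as they close: fully open they stand 13 mm farther back than shut.
Start: joints at [1.008, 0.477, 0.022, 1.555, -0.011, 1.109, -0.083], TCP at [0.297, -0.606, 0.231] pointing down, gripper open.
Joint ranges: [-2.96, 2.96], [-0.34, 2.1], [-1.41, 1.46], [0.24, 2.44], [-1.37, 4.51], [0.17, 1.92], [-2.96, 2.96]. Speed limits (rad/s): [2.39, 2.39, 3.14, 3.14, 3.14, 3.14, 3.14].

INTERFACE

Orientations are given as a unit quaternion [w, x, y, z].
In Python, from station import bot gives the robot as it stands.
- The arm moves only by the tool jog_arm, never from a script. Its argument "rows" is a list of rows, each an object of numbers: "fingers": the finger opening in mm, from 0 to 85.4; "x", "y", "z": the shift along the tool's x, y, z in mm; "ax", "ay", "az": the turn, a rotation vector about the tool's x, y, z in degrees. A call has exactly 8 rows; each row shifts and turns the commanded pose from where the row before left it, along the tool's axes as they then stand; what a row does not reach is not made up. A row lasts 1/10 s, in which the tool goes at most 50 mm and 8.59 degrees, less where a joint would pass 70% of its speed; a pose out of reach is approached as far as the arm can. A call with a gripper value outside its range is refused whole. The fingers move at their own pace and stop on an object; "force" is the grip in N (left out, the last holds). Time passes only in rows, so rows that do not move let the fingers close, or fill a call up. It gives the time, the measured TCP pose, the force, the opening and the grip force at its end, in the units of the state.
- bot.get_obs(): the state, without advancing time (a new reading comes with each control period).
- bot.read_camera(name): name is "side" or "top"; returns a dict with "pixels" (480x640x3 uint8, red, green, blue), "vertical_fov" (degrees; the focal length in pixels is half the picture's height over the tangent of half this angle, whatever the lens; pixels are square), "cx", "cy" (the principal point, pixels), "world_from_camera" (4x4, takes a point from camera to world coordinates). Camera axes: x right, y down, z forward; pixel columns grow to the right and rows downward; lengths in m; the calibration is good to about 2 mm. A picture is of the moment at which its call begins. There is no depth.
- bot.hand_in(): hands the job in; it is judged then, once.
The state is a dict: "t": time; "q": joint angles; "joint_vel": joint speeds; "joint_torque": joint torques, N m; "eef_pos": TCP position; "tool_rot": TCP orientation; "contact_force": force on the tool from outside, world axes, zero at the start; "torque": the same for the moment, N m; "gripper_width": opening from 0.0 (shut) to 1.0 (fully open); "grasp_force": force on a finger pad.
Only numpy, scipy, OpenCV 4.12 (cv2) and the standard library are available. Lean on these libraries where they do the work, as an engineer would, in place of code of your own. Each camera call takes 0.05 s, during which the arm holds its last target. There are 200 camera calls.

## Working session

There is one attempt and no reset: what is moved stays moved. The work goes in short steps, Python scripts to look and compute and a tool call to move; the robot and the scene stay as the last step left them, time stands still between calls to the robot, and variables do not carry over. Pictures are saved under pics/ and viewed, at most 10 in all, crops included, and the job is handed in when it is done.

Besides the shell and the picture viewer there is one more tool, called after "Request:" by a JSON object that holds its "op" and its "data", one argument or row to a line. jog_arm: Moves the arm, as the interface text tells. Its arguments: {"type":"object","properties":{"rows":{"type":"array","items":{"type":"object","properties":{"fingers":{"type":"number"},"x":{"type":"number"},"y":{"type":"number"},"z":{"type":"number"},"ax":{"type":"number"},"ay":{"type":"number"},"az":{"type":"number"}}}},"force":{"type":"number"}},"required":["rows"]}

```bash
ls; mkdir -p pics
python3 - <<'E'
from station import bot
import cv2,numpy as np,pickle
for n in ["top","side"]:
    c=bot.read_camera(n); pickle.dump(c,open(n+".pkl","wb"))
    cv2.imwrite(f"pics/{n}0.png",c["pixels"][:,:,::-1]); print(n,c["vertical_fov"],c["cx"],c["cy"],c["world_from_camera"])
o=bot.get_obs(); print({k:np.round(o[k],3) for k in ("t","eef_pos","tool_rot","contact_force","gripper_width")})
E
```

```text
pics
top 44.35725693837014 307.44556785345986 245.32124127650937 [[ 0.01581736 -0.99879294  0.04650239  0.48092448]
 [-0.99964905 -0.01480823  0.0219657   0.01981423]
 [-0.02125057 -0.04683351 -0.99867664  1.34781467]
 [ 0.          0.          0.          1.        ]]
side 48.635038372857366 312.89107345273305 248.2411130343968 [[ 0.98723392 -0.05507263  0.149453    0.34841835]
 [-0.15905504 -0.39040654  0.90679889 -1.19267822]
 [ 0.00840763 -0.91899387 -0.39418216  0.66280753]
 [ 0.          0.          0.          1.        ]]
{'t': np.float64(0.1), 'eef_pos': array([ 0.296, -0.606,  0.23 ]), 'tool_rot': array([-0.001,  0.974,  0.225, -0.   ]), 'contact_force': array([ 0.465, -0.508, -0.577]), 'gripper_width': np.float64(1.001)}
```

View pics/top0.png

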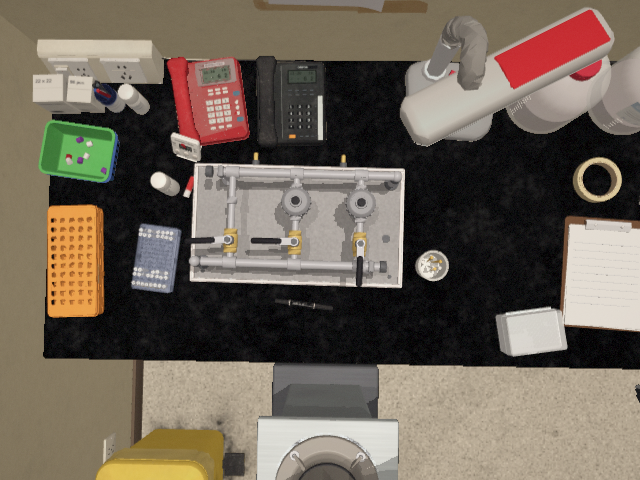

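View pics/side0.png

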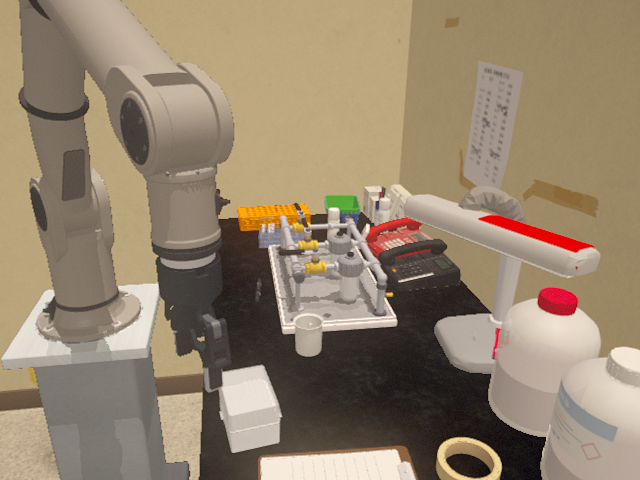

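The top view shows, from left to right: bypass with its lever across (hub ≈(229,240)), fresh filter with its lever across (hub ≈(294,241), head (295,202)), and used filter with its lever along the pipe (hub ≈(360,243), end (359,286), head (360,204)). The beaker is at (432,265) and the marker at (303,303). A desk lamp hangs at the upper right. I'll enlarge this for a closer reading.

```bash
cat > h.py <<'E'
import numpy as np,cv2,pickle
def ray(c,u,v,z):
    f=240/np.tan(np.radians(c["vertical_fov"]/2)); T=c["world_from_camera"]
    d=T[:3,:3]@np.array([(u-c["cx"])/f,(v-c["cy"])/f,1]); o=T[:3,3]
    return o+d*(z-o[2])/d[2]
def proj(c,p):
    f=240/np.tan(np.radians(c["vertical_fov"]/2)); T=c["world_from_camera"]
    q=T[:3,:3].T@(np.array(p)-T[:3,3]); return np.array([c["cx"]+f*q[0]/q[2],c["cy"]+f*q[1]/q[2]])
def crop(c,x0,y0,w,h,s,name):
    cv2.imwrite(name,cv2.resize(c["pixels"][y0:y0+h,x0:x0+w,::-1],None,fx=s,fy=s,interpolation=cv2.INTER_CUBIC))
E
python3 - <<'E'
from h import *
c=pickle.load(open("top.pkl","rb")); s=pickle.load(open("side.pkl","rb"))
crop(c,240,160,160,140,5,"pics/topc.png")
crop(s,265,200,150,110,5,"pics/sidec.png")
for n,u,v,z in [("usedhub",360,243,.162),("usedend",359,286,.162),("uvent",360,202,.154),("fhub",294,241,.162),("fend",250,240,.162),("fvent",295,200,.154),("byhub",229,240,.162),("ch FL",191,281,.024),("ch FR",402,287,.024),("ch RL",194,164,.024),("ch RR",404,169,.024)]: print(n,ray(c,u,v,z).round(3))
E
```

```text
usedhub [ 0.542 -0.06   0.162]
usedend [ 0.456 -0.059  0.162]
uvent [ 0.626 -0.059  0.154]
fhub [0.544 0.073 0.162]
fend [0.545 0.162 0.162]
fvent [0.629 0.073 0.154]
byhub [0.545 0.205 0.162]
ch FL [0.458 0.31  0.024]
ch FR [ 0.452 -0.164  0.024]
ch RL [0.724 0.31  0.024]
ch RR [ 0.718 -0.166  0.024]
```

View pics/topc.png

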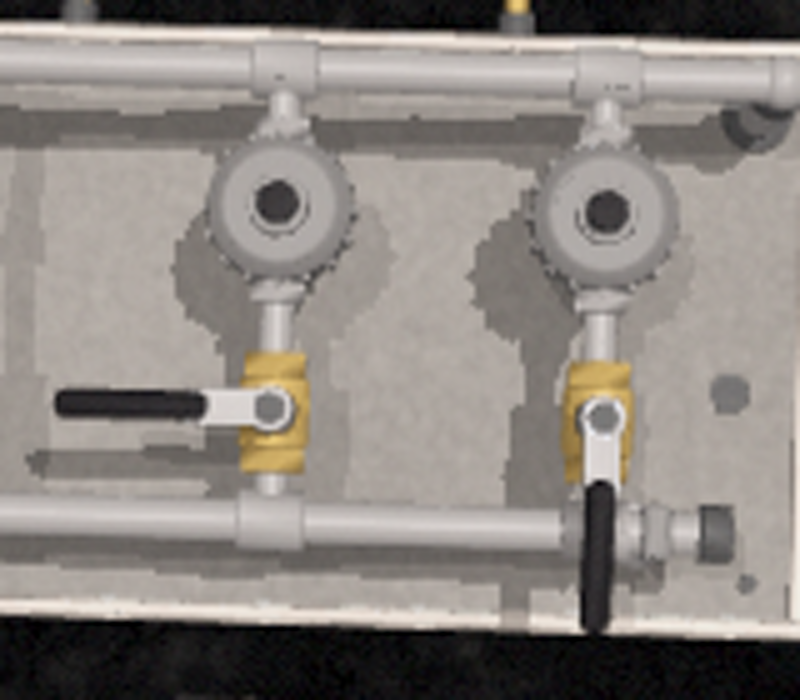

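View pics/sidec.png

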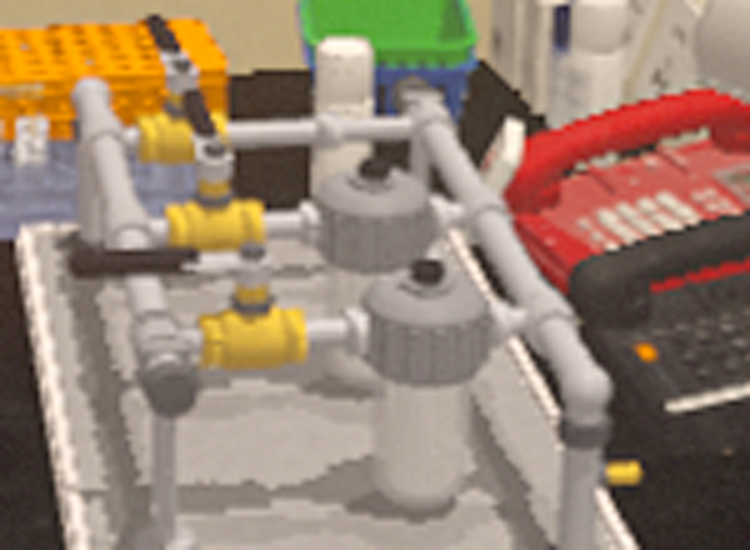

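The crops confirm it. The fresh hub is at (294.4,241.6) with its lever end at (251,240.4). The used hub is at (360.4,243.2), its lever end at (359,286.4) and its vent at (361.4,202.2). Hub spacing measures 134 mm, the levers about 87 mm and the vent offset about 85 mm, all consistent with the given sizes.

I'll shut the fingers and turn so that tool x is world +y and tool y is world +x.

Request:
{"op": "jog_arm", "data": {
  "rows": [
    {"fingers":0,"z":-5,"az":-8},
    {"fingers":0,"z":-5,"az":-8},
    {"fingers":0,"z":-5,"az":-8},
    {"fingers":0,"z":-5,"az":-8},
    {"fingers":0,"z":-5,"az":-8},
    {"fingers":0,"z":-5,"az":-8},
    {"fingers":0,"z":-5,"az":-8},
    {"fingers":0,"z":-5,"az":-8}
  ],
  "force": 30
}}

```text
invalid input
```

Request:
{"op": "jog_arm", "data": {
  "rows": [
    {"fingers":0,"x":0,"y":0,"z":-5,"ax":0,"ay":0,"az":-8},
    {"fingers":0,"x":0,"y":0,"z":-5,"ax":0,"ay":0,"az":-8},
    {"fingers":0,"x":0,"y":0,"z":-5,"ax":0,"ay":0,"az":-8},
    {"fingers":0,"x":0,"y":0,"z":-5,"ax":0,"ay":0,"az":-8},
    {"fingers":0,"x":0,"y":0,"z":-5,"ax":0,"ay":0,"az":-8},
    {"fingers":0,"x":0,"y":0,"z":-5,"ax":0,"ay":0,"az":-8},
    {"fingers":0,"x":0,"y":0,"z":-5,"ax":0,"ay":0,"az":-8},
    {"fingers":0,"x":0,"y":0,"z":-5,"ax":0,"ay":0,"az":-8}
  ]
}}

```text
t: 0.9
eef_pos: [0.2963, -0.6061, 0.2709]
tool_rot: [-0.001, 0.705, 0.709, 0.0]
contact_force: [-0.2, 0.2, 0.3]
gripper_width: 0.001
grasp_force: 0.0
```

Request:
{"op": "jog_arm", "data": {
  "rows": [
    {"fingers":0,"x":44,"y":14,"z":0,"ax":0,"ay":0,"az":0},
    {"fingers":0,"x":44,"y":14,"z":0,"ax":0,"ay":0,"az":0},
    {"fingers":0,"x":44,"y":14,"z":0,"ax":0,"ay":0,"az":0},
    {"fingers":0,"x":44,"y":14,"z":0,"ax":0,"ay":0,"az":0},
    {"fingers":0,"x":44,"y":14,"z":0,"ax":0,"ay":0,"az":0},
    {"fingers":0,"x":44,"y":14,"z":0,"ax":0,"ay":0,"az":0},
    {"fingers":0,"x":44,"y":14,"z":0,"ax":0,"ay":0,"az":0},
    {"fingers":0,"x":44,"y":14,"z":0,"ax":0,"ay":0,"az":0}
  ]
}}

```text
t: 1.7
eef_pos: [0.4081, -0.2524, 0.2711]
tool_rot: [-0.0, 0.707, 0.707, -0.0]
contact_force: [0.6, 0.1, 0.2]
gripper_width: 0.001
grasp_force: 0.0
```

Request:
{"op": "jog_arm", "data": {
  "rows": [
    {"fingers":0,"x":44,"y":20,"z":0,"ax":0,"ay":0,"az":0},
    {"fingers":0,"x":44,"y":20,"z":0,"ax":0,"ay":0,"az":0},
    {"fingers":0,"x":44,"y":20,"z":0,"ax":0,"ay":0,"az":0},
    {"fingers":0,"x":44,"y":20,"z":0,"ax":0,"ay":0,"az":0},
    {"fingers":0,"x":44,"y":20,"z":0,"ax":0,"ay":0,"az":0},
    {"fingers":0,"x":44,"y":20,"z":0,"ax":0,"ay":0,"az":0},
    {"fingers":0,"x":44,"y":20,"z":0,"ax":0,"ay":0,"az":0},
    {"fingers":0,"x":40,"y":20,"z":0,"ax":0,"ay":0,"az":0}
  ]
}}

```text
t: 2.5
eef_pos: [0.5681, 0.096, 0.271]
tool_rot: [-0.0, 0.707, 0.708, -0.0]
contact_force: [0.5, -0.8, 0.4]
gripper_width: -0.002
grasp_force: 0.0
```

Request:
{"op": "jog_arm", "data": {
  "rows": [
    {"fingers":0,"x":21,"y":8,"z":0,"ax":0,"ay":0,"az":0},
    {"fingers":0,"x":21,"y":8,"z":0,"ax":0,"ay":0,"az":0},
    {"fingers":0,"x":0,"y":0,"z":20,"ax":0,"ay":0,"az":0},
    {"fingers":0,"x":0,"y":0,"z":20,"ax":0,"ay":0,"az":0},
    {"fingers":0,"x":0,"y":0,"z":20,"ax":0,"ay":0,"az":0},
    {"fingers":0,"x":0,"y":0,"z":20,"ax":0,"ay":0,"az":0},
    {"fingers":0,"x":0,"y":0,"z":5,"ax":0,"ay":0,"az":0},
    {"fingers":0,"x":0,"y":0,"z":0,"ax":0,"ay":0,"az":0}
  ]
}}

```text
t: 3.3
eef_pos: [0.5832, 0.1356, 0.1855]
tool_rot: [-0.001, 0.707, 0.707, -0.001]
contact_force: [-0.3, -0.0, 0.1]
gripper_width: 0.003
grasp_force: 0.0
```

Run:
```python
from station import bot
from h import *
o=bot.get_obs(); c=bot.read_camera("side"); crop(c,235,130,200,150,4,"pics/s1.png"); print(proj(c,o["eef_pos"]),o["eef_pos"])
```

```text
[319.02648982 213.70348569] [0.58319296 0.13561039 0.18548361]
```

View pics/s1.png

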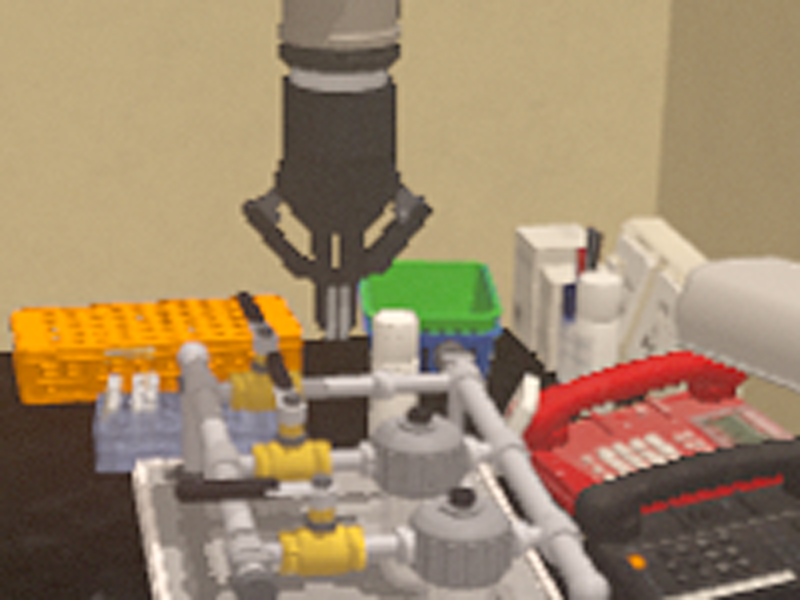

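The fingertips (crop (337,338)) hang behind the fresh lever and clear of everything. I'll lower them to lever height and close in.

Request:
{"op": "jog_arm", "data": {
  "rows": [
    {"fingers":0,"x":0,"y":0,"z":10,"ax":0,"ay":0,"az":0},
    {"fingers":0,"x":0,"y":0,"z":10,"ax":0,"ay":0,"az":0},
    {"fingers":0,"x":0,"y":0,"z":10,"ax":0,"ay":0,"az":0},
    {"fingers":0,"x":0,"y":0,"z":7,"ax":0,"ay":0,"az":0},
    {"fingers":0,"x":0,"y":-8,"z":0,"ax":0,"ay":0,"az":0},
    {"fingers":0,"x":0,"y":-8,"z":0,"ax":0,"ay":0,"az":0},
    {"fingers":0,"x":0,"y":-5,"z":0,"ax":0,"ay":0,"az":0},
    {"fingers":0,"x":0,"y":0,"z":0,"ax":0,"ay":0,"az":0}
  ]
}}

```text
t: 4.15
eef_pos: [0.5624, 0.136, 0.1499]
tool_rot: [0.0, 0.707, 0.708, 0.0]
contact_force: [-0.5, -0.4, 0.1]
gripper_width: 0.003
grasp_force: 0.0
```

Request:
{"op": "jog_arm", "data": {
  "rows": [
    {"fingers":0,"x":2,"y":-7,"z":0,"ax":0,"ay":0,"az":0},
    {"fingers":0,"x":1,"y":-7,"z":0,"ax":0,"ay":0,"az":0},
    {"fingers":0,"x":0,"y":-8,"z":0,"ax":0,"ay":0,"az":0},
    {"fingers":0,"x":0,"y":-8,"z":0,"ax":0,"ay":0,"az":0},
    {"fingers":0,"x":-2,"y":-8,"z":0,"ax":0,"ay":0,"az":0},
    {"fingers":0,"x":-3,"y":-8,"z":0,"ax":0,"ay":0,"az":0},
    {"fingers":0,"x":-5,"y":-8,"z":0,"ax":0,"ay":0,"az":0},
    {"fingers":0,"x":-5,"y":-7,"z":0,"ax":0,"ay":0,"az":0}
  ]
}}

```text
t: 4.95
eef_pos: [0.5015, 0.1239, 0.1496]
tool_rot: [0.0, 0.707, 0.708, 0.001]
contact_force: [3.9, 0.2, -0.3]
gripper_width: -0.003
grasp_force: 1.8
```

Request:
{"op": "jog_arm", "data": {
  "rows": [
    {"fingers":0,"x":-5,"y":-4,"z":0,"ax":0,"ay":0,"az":0},
    {"fingers":0,"x":-5,"y":-4,"z":0,"ax":0,"ay":0,"az":0},
    {"fingers":0,"x":-5,"y":-4,"z":0,"ax":0,"ay":0,"az":0},
    {"fingers":0,"x":-5,"y":-3,"z":0,"ax":0,"ay":0,"az":0},
    {"fingers":0,"x":-5,"y":-2,"z":0,"ax":0,"ay":0,"az":0},
    {"fingers":0,"x":-5,"y":-2,"z":0,"ax":0,"ay":0,"az":0},
    {"fingers":0,"x":-3,"y":0,"z":0,"ax":0,"ay":0,"az":0},
    {"fingers":0,"x":0,"y":0,"z":0,"ax":0,"ay":0,"az":0}
  ]
}}

```text
t: 5.75
eef_pos: [0.4826, 0.0939, 0.1493]
tool_rot: [-0.001, 0.706, 0.708, 0.002]
contact_force: [2.3, 11.8, -3.9]
gripper_width: -0.002
grasp_force: 5.7
```

Request:
{"op": "jog_arm", "data": {
  "rows": [
    {"fingers":0,"x":-2,"y":0,"z":0,"ax":0,"ay":0,"az":0},
    {"fingers":0,"x":0,"y":0,"z":0,"ax":0,"ay":0,"az":0},
    {"fingers":0,"x":0,"y":0,"z":0,"ax":0,"ay":0,"az":0},
    {"fingers":0,"x":0,"y":0,"z":0,"ax":0,"ay":0,"az":0},
    {"fingers":0,"x":0,"y":0,"z":0,"ax":0,"ay":0,"az":0},
    {"fingers":0,"x":0,"y":0,"z":0,"ax":0,"ay":0,"az":0},
    {"fingers":0,"x":0,"y":0,"z":0,"ax":0,"ay":0,"az":0},
    {"fingers":0,"x":0,"y":0,"z":0,"ax":0,"ay":0,"az":0}
  ]
}}

```text
t: 6.55
eef_pos: [0.4826, 0.0938, 0.1494]
tool_rot: [-0.002, 0.705, 0.709, 0.003]
contact_force: [3.5, 15.5, -5.2]
gripper_width: -0.005
grasp_force: 7.9
```

Request:
{"op": "jog_arm", "data": {
  "rows": [
    {"fingers":0,"x":8,"y":0,"z":0,"ax":0,"ay":0,"az":0},
    {"fingers":0,"x":10,"y":0,"z":0,"ax":0,"ay":0,"az":0},
    {"fingers":0,"x":0,"y":0,"z":-20,"ax":0,"ay":0,"az":0},
    {"fingers":0,"x":0,"y":0,"z":-30,"ax":0,"ay":0,"az":0},
    {"fingers":0,"x":-40,"y":0,"z":-20,"ax":0,"ay":0,"az":0},
    {"fingers":0,"x":-50,"y":0,"z":0,"ax":0,"ay":0,"az":0},
    {"fingers":0,"x":-50,"y":0,"z":0,"ax":0,"ay":0,"az":0},
    {"fingers":0,"x":-50,"y":0,"z":0,"ax":0,"ay":0,"az":0}
  ]
}}

```text
t: 7.35
eef_pos: [0.4816, -0.0856, 0.2193]
tool_rot: [-0.0, 0.707, 0.707, -0.001]
contact_force: [1.6, -0.1, -0.1]
gripper_width: 0.001
grasp_force: 0.0
```

Run:
```python
from station import bot
from h import *
o=bot.get_obs(); c=bot.read_camera("top"); crop(c,190,160,220,150,3.6,"pics/t2.png"); print(o["eef_pos"])
```

```text
[ 0.4816334  -0.08555856  0.21927106]
```

View pics/t2.png

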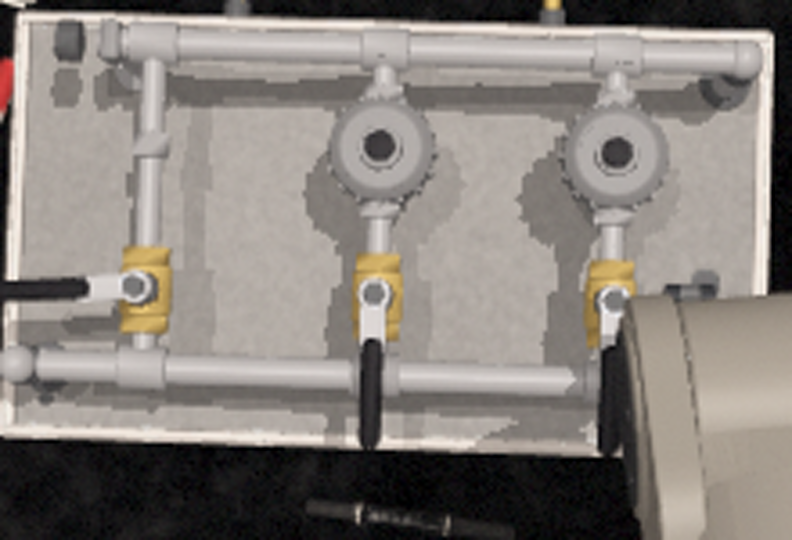

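The fresh lever now lies along its pipe, from (374,293) to (370,447), parallel to the used one, and the bypass is still across. I'll go down on the used lever's right side.

Request:
{"op": "jog_arm", "data": {
  "rows": [
    {"fingers":0,"x":-9,"y":0,"z":0,"ax":0,"ay":0,"az":0},
    {"fingers":0,"x":0,"y":0,"z":15,"ax":0,"ay":0,"az":0},
    {"fingers":0,"x":0,"y":0,"z":20,"ax":0,"ay":0,"az":0},
    {"fingers":0,"x":0,"y":0,"z":20,"ax":0,"ay":0,"az":0},
    {"fingers":0,"x":0,"y":0,"z":14,"ax":0,"ay":0,"az":0},
    {"fingers":0,"x":7,"y":0,"z":0,"ax":0,"ay":0,"az":0},
    {"fingers":0,"x":7,"y":0,"z":0,"ax":0,"ay":0,"az":0},
    {"fingers":0,"x":0,"y":0,"z":0,"ax":0,"ay":0,"az":0}
  ]
}}

```text
t: 8.2
eef_pos: [0.4837, -0.0763, 0.1513]
tool_rot: [0.0, 0.706, 0.708, 0.001]
contact_force: [-0.6, 0.3, 0.5]
gripper_width: 0.002
grasp_force: 0.0
```

Request:
{"op": "jog_arm", "data": {
  "rows": [
    {"fingers":0,"x":6,"y":-3,"z":0,"ax":0,"ay":0,"az":0},
    {"fingers":0,"x":6,"y":-2,"z":0,"ax":0,"ay":0,"az":0},
    {"fingers":0,"x":8,"y":0,"z":0,"ax":0,"ay":0,"az":0},
    {"fingers":0,"x":8,"y":0,"z":0,"ax":0,"ay":0,"az":0},
    {"fingers":0,"x":8,"y":2,"z":0,"ax":0,"ay":0,"az":0},
    {"fingers":0,"x":8,"y":3,"z":0,"ax":0,"ay":0,"az":0},
    {"fingers":0,"x":7,"y":4,"z":0,"ax":0,"ay":0,"az":0},
    {"fingers":0,"x":7,"y":5,"z":0,"ax":0,"ay":0,"az":0}
  ]
}}

```text
t: 9.0
eef_pos: [0.4911, -0.021, 0.1502]
tool_rot: [0.0, 0.707, 0.707, -0.001]
contact_force: [-1.1, -6.2, 0.3]
gripper_width: 0.001
grasp_force: 2.1
```

Request:
{"op": "jog_arm", "data": {
  "rows": [
    {"fingers":0,"x":5,"y":5,"z":0,"ax":0,"ay":0,"az":0},
    {"fingers":0,"x":5,"y":5,"z":0,"ax":0,"ay":0,"az":0},
    {"fingers":0,"x":4,"y":5,"z":0,"ax":0,"ay":0,"az":0},
    {"fingers":0,"x":3,"y":5,"z":0,"ax":0,"ay":0,"az":0},
    {"fingers":0,"x":2,"y":5,"z":0,"ax":0,"ay":0,"az":0},
    {"fingers":0,"x":1,"y":5,"z":0,"ax":0,"ay":0,"az":0},
    {"fingers":0,"x":0,"y":3,"z":0,"ax":0,"ay":0,"az":0},
    {"fingers":0,"x":0,"y":0,"z":0,"ax":0,"ay":0,"az":0}
  ]
}}

```text
t: 9.8
eef_pos: [0.5237, 0.0004, 0.1499]
tool_rot: [-0.001, 0.707, 0.708, -0.001]
contact_force: [-7.5, -1.6, 3.8]
gripper_width: -0.002
grasp_force: 3.6
```

Request:
{"op": "jog_arm", "data": {
  "rows": [
    {"fingers":0,"x":0,"y":3,"z":0,"ax":0,"ay":0,"az":0},
    {"fingers":0,"x":0,"y":2,"z":0,"ax":0,"ay":0,"az":0},
    {"fingers":0,"x":0,"y":0,"z":0,"ax":0,"ay":0,"az":0},
    {"fingers":0,"x":0,"y":0,"z":0,"ax":0,"ay":0,"az":0},
    {"fingers":0,"x":0,"y":0,"z":0,"ax":0,"ay":0,"az":0},
    {"fingers":0,"x":0,"y":0,"z":0,"ax":0,"ay":0,"az":0},
    {"fingers":0,"x":0,"y":0,"z":0,"ax":0,"ay":0,"az":0},
    {"fingers":0,"x":0,"y":0,"z":0,"ax":0,"ay":0,"az":0}
  ]
}}

```text
t: 10.6
eef_pos: [0.5242, 0.0003, 0.1496]
tool_rot: [-0.004, 0.707, 0.708, -0.005]
contact_force: [-22.3, -1.9, 14.9]
gripper_width: -0.002
grasp_force: 11.2
```

Request:
{"op": "jog_arm", "data": {
  "rows": [
    {"fingers":0,"x":0,"y":-10,"z":0,"ax":0,"ay":0,"az":0},
    {"fingers":0,"x":0,"y":-8,"z":0,"ax":0,"ay":0,"az":0},
    {"fingers":0,"x":0,"y":0,"z":-25,"ax":0,"ay":0,"az":0},
    {"fingers":0,"x":0,"y":0,"z":-35,"ax":0,"ay":0,"az":0},
    {"fingers":0,"x":-20,"y":35,"z":0,"ax":0,"ay":0,"az":0},
    {"fingers":0,"x":-20,"y":40,"z":0,"ax":0,"ay":0,"az":0},
    {"fingers":0,"x":-21,"y":40,"z":0,"ax":0,"ay":0,"az":0},
    {"fingers":0,"x":0,"y":0,"z":0,"ax":0,"ay":0,"az":0}
  ]
}}

```text
t: 11.4
eef_pos: [0.632, -0.0649, 0.2101]
tool_rot: [0.002, 0.709, 0.706, 0.002]
contact_force: [-1.0, -0.2, -0.6]
gripper_width: -0.004
grasp_force: 0.0
```

Run:
```python
from station import bot
from h import *
o=bot.get_obs(); t=bot.read_camera("top");s=bot.read_camera("side"); crop(t,190,160,220,150,3.6,"pics/t3.png"); crop(s,265,160,160,120,5,"pics/s3.png")
print(o["eef_pos"],o["contact_force"], ray(t,361.4,202.2,.154))
f=lambda p:(proj(s,p)-[265,160])*5
print(f(o["eef_pos"]),f([.626,-.061,.154]))
```

```text
[ 0.63201295 -0.06494861  0.21006855] [-0.95626576 -0.22189906 -0.64888129] [ 0.62591199 -0.06226765  0.154     ]
[446.17327694 356.15152301] [427.40213286 463.16859525]
```

View pics/s3.png

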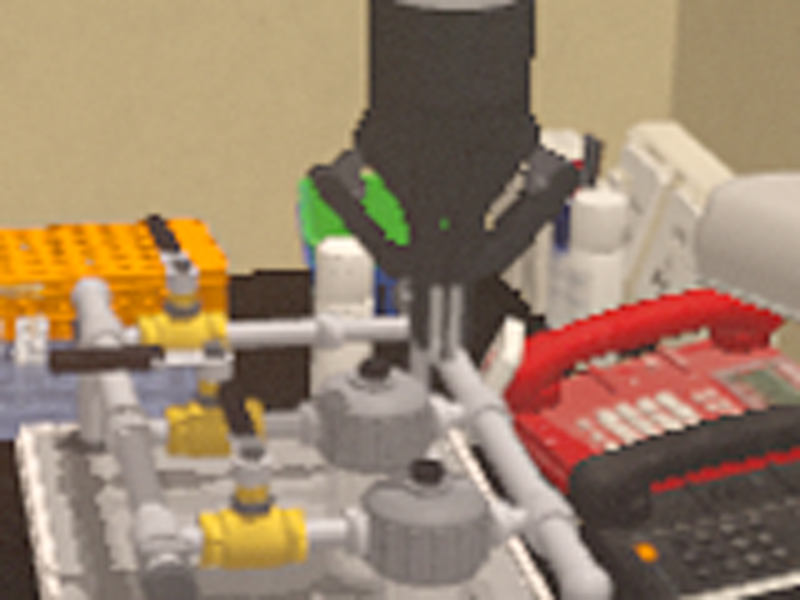

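View pics/t3.png

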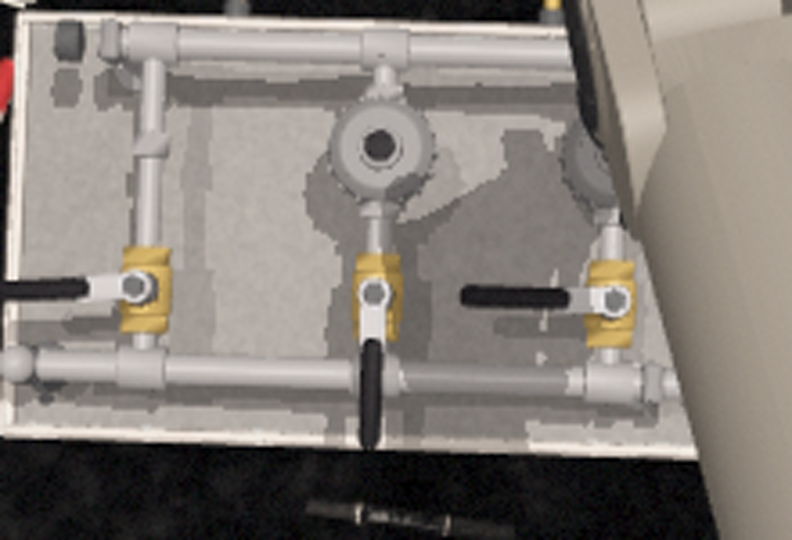

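The used lever is now fully across: hub (615,300), end (463,296). The fresh lever is still along its pipe and the bypass is still shut. In the side view the button shows at (428,463), matching the predicted (427,463). I'll lower towards it.

Request:
{"op": "jog_arm", "data": {
  "rows": [
    {"fingers":0,"x":3,"y":-6,"z":0,"ax":0,"ay":0,"az":0},
    {"fingers":0,"x":0,"y":0,"z":15,"ax":0,"ay":0,"az":0},
    {"fingers":0,"x":0,"y":0,"z":15,"ax":0,"ay":0,"az":0},
    {"fingers":0,"x":0,"y":0,"z":10,"ax":0,"ay":0,"az":0},
    {"fingers":0,"x":0,"y":0,"z":8,"ax":0,"ay":0,"az":0},
    {"fingers":0,"x":0,"y":0,"z":2,"ax":0,"ay":0,"az":0},
    {"fingers":0,"x":0,"y":0,"z":0,"ax":0,"ay":0,"az":0},
    {"fingers":0,"x":0,"y":0,"z":0,"ax":0,"ay":0,"az":0}
  ]
}}

```text
t: 12.3
eef_pos: [0.6214, -0.058, 0.1607]
tool_rot: [0.0, 0.707, 0.707, 0.0]
contact_force: [-0.4, -0.2, 1.1]
gripper_width: 0.001
grasp_force: 0.0
```

Request:
{"op": "jog_arm", "data": {
  "rows": [
    {"fingers":0,"x":-4,"y":5,"z":0,"ax":0,"ay":0,"az":0},
    {"fingers":0,"x":0,"y":0,"z":0,"ax":0,"ay":0,"az":0},
    {"fingers":0,"x":0,"y":0,"z":3,"ax":0,"ay":0,"az":0},
    {"fingers":0,"x":0,"y":0,"z":3,"ax":0,"ay":0,"az":0},
    {"fingers":0,"x":0,"y":0,"z":2,"ax":0,"ay":0,"az":0},
    {"fingers":0,"x":0,"y":0,"z":2,"ax":0,"ay":0,"az":0},
    {"fingers":0,"x":0,"y":0,"z":1,"ax":0,"ay":0,"az":0},
    {"fingers":0,"x":0,"y":0,"z":0,"ax":0,"ay":0,"az":0}
  ]
}}

```text
t: 13.1
eef_pos: [0.6261, -0.0621, 0.1501]
tool_rot: [0.0, 0.707, 0.707, -0.0]
contact_force: [-2.9, -0.0, 7.6]
gripper_width: -0.006
grasp_force: 3.8
```

Request:
{"op": "jog_arm", "data": {
  "rows": [
    {"fingers":0,"x":0,"y":0,"z":1,"ax":0,"ay":0,"az":0},
    {"fingers":0,"x":0,"y":0,"z":1,"ax":0,"ay":0,"az":0},
    {"fingers":0,"x":0,"y":0,"z":0,"ax":0,"ay":0,"az":0},
    {"fingers":0,"x":0,"y":0,"z":0,"ax":0,"ay":0,"az":0},
    {"fingers":0,"x":0,"y":0,"z":0,"ax":0,"ay":0,"az":0},
    {"fingers":0,"x":0,"y":0,"z":0,"ax":0,"ay":0,"az":0},
    {"fingers":0,"x":0,"y":0,"z":0,"ax":0,"ay":0,"az":0},
    {"fingers":0,"x":0,"y":0,"z":0,"ax":0,"ay":0,"az":0}
  ]
}}

```text
t: 13.9
eef_pos: [0.6262, -0.0621, 0.1499]
tool_rot: [0.001, 0.707, 0.707, -0.0]
contact_force: [-6.7, -0.0, 20.0]
gripper_width: -0.001
grasp_force: 9.7
```

The TCP stayed put while the force rose to 20 N, so the button is right down. I'll release it and retreat upward.

Request:
{"op": "jog_arm", "data": {
  "rows": [
    {"fingers":0,"x":0,"y":0,"z":-6,"ax":0,"ay":0,"az":0},
    {"fingers":0,"x":0,"y":0,"z":-10,"ax":0,"ay":0,"az":0},
    {"fingers":0,"x":0,"y":0,"z":-20,"ax":0,"ay":0,"az":0},
    {"fingers":0,"x":0,"y":0,"z":-30,"ax":0,"ay":0,"az":0},
    {"fingers":0,"x":0,"y":0,"z":-20,"ax":0,"ay":0,"az":0},
    {"fingers":0,"x":0,"y":0,"z":0,"ax":0,"ay":0,"az":0},
    {"fingers":0,"x":0,"y":0,"z":0,"ax":0,"ay":0,"az":0},
    {"fingers":0,"x":0,"y":0,"z":0,"ax":0,"ay":0,"az":0}
  ]
}}

```text
t: 14.7
eef_pos: [0.6252, -0.0622, 0.2319]
tool_rot: [-0.001, 0.707, 0.707, -0.001]
contact_force: [-0.5, 0.1, 0.4]
gripper_width: -0.005
grasp_force: 0.0
```

Run:
```python
from station import bot
from h import *
s=bot.read_camera("side"); t=bot.read_camera("top")
a=cv2.resize(s["pixels"][190:310,265:425],(533,400)); b=cv2.resize(t["pixels"][150:310,120:440],(800,400))
cv2.imwrite("pics/f.png",cv2.resize(np.hstack([a,b]),(800,240))[:,:,::-1]); print(bot.get_obs()["eef_pos"])
```

```text
[ 0.62523524 -0.06215387  0.2319377 ]
```

View pics/f.png

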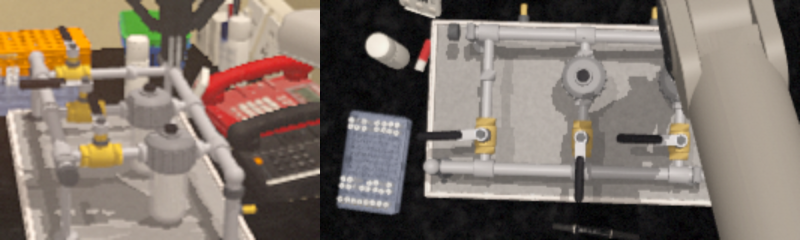

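The levers are as wanted: bypass across (485,135), fresh along (580,137), used across (680,140). The used vent is up at (171,130), and the rack, spray bottle and marker have not moved. The robot is clear.

```bash
python3 -c "
from station import bot
print(bot.hand_in())"
```

```text
the job is handed in; nothing more can be done
None
```

The job is done and handed in at about 15 s: fresh filter opened first, then the spent one shut, then its vent pressed right down and released, with the bypass still shut; the hand-in returned no verdict.

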